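# Try out the folding stay of a punch case

### The job

The dark walnut punch case with the red knee bar has just been fitted with a folding lid stay: try it out. Raise the lid by its steel front bar all the way until the stay snaps straight and locks, and let go so that the stay alone holds the lid up for a moment. Then break the stay's knee by pushing the red bar down and back towards the hinges, draw clear, and see the lid sink fully shut.

Things in the scene. Friction and masses are not known exactly. Their poses are not given: they have to be found in the camera images.
- walnut: The dark brown walnut case, fixed to the table: 180 mm wide, 170 mm deep, box 60 mm high, lid 20 mm thick with a brass panel on top. Origin: centre of the underside; x to the back, y left, z up. The lid opens at the front (side of the robot); its hinge axis runs along y at x = +85, z = 60 mm. A similar lighter brown case with a black knee bar is not meant.
- walnut_lid_bar (a point): Middle of the lid's lifting bar: steel rod 10 mm thick, 120 mm long, parallel to the hinges, 40 mm in front of the lid's front edge, on a stem at each end. It turns with the lid, 210 mm from the hinge axis; lid shut, it is 70 mm above the table. Axes: x towards the hinges, y along the bar, z out of the lid's top.
- walnut_knee_bar (a point): Middle of the red bar (round, 12 mm thick, 50 mm long, parallel to the hinges) on the stay's knee, 45 mm out from the case's left (+y) flank. Lid shut: 54 mm above the table, 39 mm in front of the hinge axis. Locked: 119 mm up, 65 mm in front. Breaks down and back, 55 degrees below level: a few N; 15 mm passes straight, 30 to 40 mm makes sure, then the lid's weight folds it.
- walnut_lid (a joint): Lid angle in rad: 0 shut, 1.20 at the stay's full stretch, where it stops firmly, about 1.19 resting on the locked stay. The hinge is damped: lifting takes about 3 N at the bar; an unpropped lid sinks shut by itself in about 2 to 5 s.
- walnut_knee (a joint): Angle of the stay's knee in rad: 0 folded (lid shut), 2.76 dead straight, 2.96 locked on its stop just past straight. A weak spring draws it towards locked, so it snaps over when the lid has been raised to its stop; a lid let go short of that sinks again.

How it is judged:
By the outcome, as a careful person would: the job done as asked, in the order asked, and still so for the second after the job is handed in, with the robot touching nothing.
It also fails if it takes over 61 s, if anything falls off the work surface, if the arm or the gripper's body presses on something with over 40 N, if the wrist force passes 120 N, or if a joint passes its speed limit or range.

### The arm

A 6-joint arm with a two-finger parallel gripper is mounted at the origin on the work surface. World frame = base frame: x ahead of the robot, y to its left, z up, the work surface at z = 0. Lengths are in m, angles in rad, forces in N, time in s.
With the tool pointing down it reaches from about 0.425 to 0.95 m from the base axis. Payload 3.5 kg.
Tool frame: the origin (TCP) lies midway between the tips of the shut fingers; the grasp point (between the pads) lies 19 mm behind it; z points along the fingers, y is the line along which they close (so a half turn about z gives the same grasp; the last joint's range is limited). The gripper opens to 85 mm and grips with 20 to 120 N. Pads are 22 mm wide; open, the fingers measure 114 mm over their backs; the gripper's body (76 mm by 85 mm) begins 54 mm behind the grasp point. The pads swing forward as they close: fully open they stand 13 mm farther back than shut.
Start: joints at [1.052, 0.286, 1.577, -0, 1.279, -0.15], TCP at [0.243, 0.63, 0.231] pointing down, gripper open.
Joint ranges: [-2.77, 2.77], [-0.9, 2.22], [0.21, 2.48], [-1.53, 4.67], [0.24, 2.81], [-2.84, 2.84]. Speed limits (rad/s): [2.79, 2.79, 3.14, 3.14, 3.14, 3.14].

### API

Orientations are given as a unit quaternion [x, y, z, w].
In Python, from plant import ctrl gives the robot as it stands. The module is installed in compiled form; this text tells all that it offers.
- The arm moves only by the shell command python3 -m inch 'ROWS' [FORCE]. ROWS is JSON, a list of rows, each a list of 5 numbers: the closure, from 0 (fully open) to 1 (shut), then the shift along the tool's x, y, z in m, then the turn about the tool's z in degrees. A call has 1 to 5 rows; each row is the pose to reach, as a shift and turn from the pose commanded when the call began, along the tool's axes at that moment; what a row does not reach only later rows make up. A row lasts 1/12 s, in which the tool goes at most 41.7 mm and 7.16 degrees, less where a joint would pass 70% of its speed; a pose out of reach is approached as far as the arm can. A call with a gripper value outside its range is refused whole. The fingers move at their own pace and stop on an object; FORCE is the grip in N (left out, the last holds). Time passes only in rows, so rows that repeat a pose let the fingers close. It gives the time, the measured TCP pose, the force, the opening and the grip force at its end, in the units of the state.
- ctrl.get_state(): the state, without advancing time (a new reading comes with each control period).
- ctrl.read_camera(name): name is "scene" or "top" or "wrist"; returns a dict with "pixels" (400x640x3 uint8, red, green, blue), "depth" (400x640 float32, m along the optical axis (not along the pixel's ray), 0 where there is no reading), "fx", "fy", "cx", "cy" (pixels), "D" ([k1, k2, p1, p2, k3] as OpenCV has them; the pictures are not rectified), "xyz" and "rotation" of the camera in the world; the wrist camera has in their place "mount" (4x4, takes a point from camera to tool coordinates, whose origin is the TCP and whose axes are the flange's). Camera axes: x right, y down, z forward; pixel columns grow to the right and rows downward; lengths in m; the calibration is good to about 2 mm. A picture is of the moment at which its call begins: read the wrist's pose just before it.
- ctrl.sign_off(): hands the job in; it is judged then, once.
Trained networks look in a picture, given as the dict that the camera call returned (one of the last four; its "shot" number tells which), for a name from the list of things; names that differ only in an ending like _2 or _b are one class to them, and where a whole thing is asked for, a point or a joint stands for the part that bears it (a point fixed in the world has none). Each returns a list of dicts, best first, with "score" (0 to 1); they miss things now and then, are a little off and sometimes report something else, mostly with a low value. They report only what shows in the picture. A call takes as long as a camera call.
- ctrl.spot_in(query, picture): "at" ([column, row] in pixels, amid what is visible of it).
- ctrl.tip_of(query, picture): "at" ([column, row] in pixels: a listed point, or the origin of a listed thing).
The state is a dict: "time": time; "qpos": joint angles; "dq": joint speeds; "joint_efforts": joint torques, N m; "eef_pos": TCP position; "tcp_rot": TCP orientation; "contact_force": force on the tool from outside, world axes, zero at the start; "wrist_torque": the same for the moment, N m; "opening": opening from 0.0 (shut) to 1.0 (fully open); "finger_force": force on a finger pad.
Only numpy, scipy, OpenCV 4.12 (cv2) and the standard library are available. Lean on these libraries where they do the work, as an engineer would, in place of code of your own. Each camera call takes 0.05 s, during which the arm holds its last target. There are 200 camera calls.

## Working session

There is one attempt and no reset: what is moved stays moved. The work goes in short steps, Python scripts to look and compute and a shell command to move; the robot and the scene stay as the last step left them, time stands still between calls to the robot, and variables do not carry over. Pictures are saved under pics/ and viewed, at most 10 in all, crops included, and the job is handed in when it is done.

```bash
mkdir -p pics; cat > h.py <<'E'
import numpy as np, cv2
from plant import ctrl
from scipy.spatial.transform import Rotation as R
def cam(n):
    s=ctrl.get_state(); p=ctrl.read_camera(n)
    K=np.array([[p["fx"],0,p["cx"]],[0,p["fy"],p["cy"]],[0,0,1.]])
    if n=="wrist":
        T=np.eye(4);T[:3,:3]=R.from_quat(s["tcp_rot"]).as_matrix();T[:3,3]=s["eef_pos"]; T=T@np.array(p["mount"])
    else:
        T=np.eye(4); r=np.array(p["rotation"]); T[:3,:3]=r if r.shape==(3,3) else R.from_quat(r).as_matrix(); T[:3,3]=p["xyz"]
    return p,K,T
def ray(p,K,T,at):
    u=cv2.undistortPoints(np.array([[at]],float),K,np.array(p["D"]))[0,0]
    return T[:3,3],T[:3,:3]@np.array([u[0],u[1],1])
def pt(p,K,T,at):
    o,d=ray(p,K,T,at); c,r=int(round(at[0])),int(round(at[1]))
    w=p["depth"][max(0,r-2):r+3,max(0,c-2):c+3]; w=w[w>0]
    return o+d*np.median(w) if len(w) else None
def save(p,f): cv2.imwrite("pics/"+f,p["pixels"][:,:,::-1])
E
python3 - <<'E'
from h import *
np.set_printoptions(precision=4,suppress=True)
s=ctrl.get_state();print(s["time"],s["eef_pos"],s["tcp_rot"],s["contact_force"])
print(R.from_quat(s["tcp_rot"]).as_matrix())
for n in("scene","top"):
    p,K,T=cam(n);save(p,n+"0.png");print(n,T)
    for q in("walnut","walnut_lid_bar","walnut_knee_bar"):
        for f in (ctrl.tip_of,ctrl.spot_in):
            for d in f(q,p)[:3]: print(n,q,f.__name__,d["score"],d["at"],pt(p,K,T,d["at"]))
E
```

```text
0.0 [0.243  0.6291 0.2299] [ 0.1833  0.983  -0.0011 -0.0004] [-0.2549 -0.1682 -0.4959]
[[-0.9328  0.3605 -0.0012]
 [ 0.3605  0.9328 -0.002 ]
 [ 0.0004 -0.0023 -1.    ]]
scene [[ 0.6866  0.5127 -0.5155  0.9907]
 [ 0.727  -0.487   0.484  -0.3714]
 [-0.003  -0.7071 -0.7071  0.7138]
 [ 0.      0.      0.      1.    ]]
scene walnut call 0.57 [359.4, 201.1] [0.6001 0.1095 0.0806]
scene walnut call 0.81 [359.1, 189.0] [0.5768 0.1338 0.0811]
scene walnut_lid_bar call 0.58 [324.1, 146.3] [ 0.3569  0.2485 -0.0006]
scene walnut_lid_bar call 0.63 [360.5, 179.1] [0.5588 0.1575 0.0811]
scene walnut_knee_bar call 0.41 [421.3, 171.8] [0.5885 0.3441 0.0048]
scene walnut_knee_bar call 0.58 [420.1, 172.7] [0.5878 0.3408 0.0035]
top [[ 0.0181 -0.9908  0.134   0.4167]
 [-0.9994 -0.0217 -0.0259  0.0563]
 [ 0.0286 -0.1334 -0.9906  0.9821]
 [ 0.      0.      0.      1.    ]]
top walnut call 0.69 [250.8, 198.2] [0.5357 0.165  0.0808]
top walnut call 0.77 [247.3, 194.0] [0.544  0.1723 0.0809]
top walnut_lid_bar call 0.65 [239.6, 250.8] [0.4318 0.184  0.074 ]
top walnut_lid_bar call 0.95 [250.6, 193.1] [0.5458 0.1657 0.0814]
top walnut_knee_bar call 0.71 [190.0, 164.5] [0.6057 0.2952 0.0579]
top walnut_knee_bar call 0.81 [198.1, 164.4] [0.6062 0.2784 0.0583]
```

View pics/top0.png

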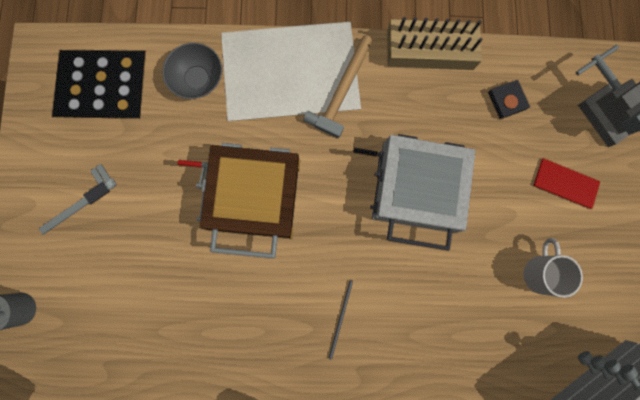

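View pics/scene0.png

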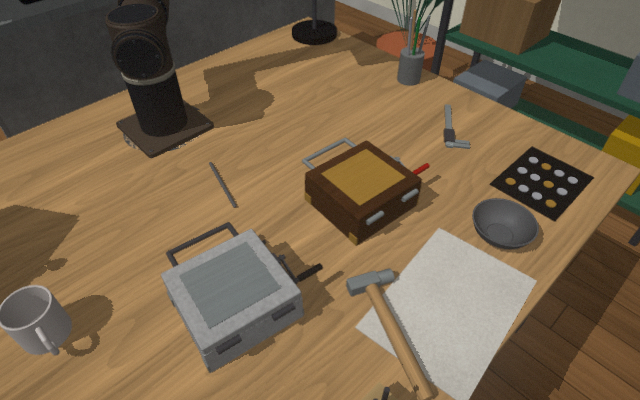

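The top view shows the walnut case around (250,190), its steel bar from (211,252) to (275,256) and the red knee bar at (190,164). The other case is the grey one with the black bar. Next I work out the pose and the moves.

```bash
python3 - <<'E'
from h import *
np.set_printoptions(precision=4,suppress=True)
def onz(c,at,z):
    o,d=ray(*c,at); return o+d*(z-o[2])/d[2]
c=cam("top"); p,K,T=c
px=p["pixels"].astype(int)
# lid top plane: pixels with depth -> world points
v,u=np.mgrid[0:400,0:640]
un=cv2.undistortPoints(np.stack([u.ravel(),v.ravel()],1).astype(float)[:,None],K,np.array(p["D"]))[:,0]
D=p["depth"].ravel()
W=(np.c_[un,np.ones(len(un))]*D[:,None])@T[:3,:3].T+T[:3,3]
m=(D>0)&(abs(W[:,2]-.080)<.006)&(W[:,1]>.05)&(W[:,1]<.27)&(W[:,0]>.40)&(W[:,0]<.68)
dark=(px.sum(2).ravel()<330)|((px[:,:,0]-px[:,:,2]).ravel()>50)
m&=dark
mask=np.uint8(m.reshape(400,640))*255
mask=cv2.morphologyEx(mask,cv2.MORPH_OPEN,np.ones((9,9)))
pts=W[mask.ravel()>0][:,:2]
r=cv2.minAreaRect(np.float32(pts*1000));print(r,np.median(W[mask.ravel()>0][:,2]))
for at in([211,253],[275,256],[239.6,250.8]): print(at,onz(c,at,.072))
for at in([178,162],[202,165],[190,164]): print(at,onz(c,at,.058))
w=cam("wrist")
print("mount",np.array(w[0]["mount"]))
E
```

```text
((552.529541015625, 170.2227783203125), (181.52203369140625, 170.28501892089844), 85.57237243652344) 0.08058596603974555
[211, 253] [0.4263 0.2404 0.072 ]
[275, 256] [0.4231 0.1143 0.072 ]
[239.6, 250.8] [0.4319 0.1843 0.072 ]
[178, 162] [0.6104 0.3201 0.058 ]
[202, 165] [0.6052 0.2704 0.058 ]
[190, 164] [0.6068 0.2952 0.058 ]
mount [[-0.0004 -0.9493 -0.3144  0.0802]
 [ 1.     -0.0006  0.0008 -0.0004]
 [-0.0009 -0.3144  0.9493 -0.143 ]
 [ 0.      0.      0.      1.    ]]
```

```bash
cat > go.py <<'E'
# usage: go.py cx cy z : remaining shift in tool axes to a point in hinge-side case frame (mm)
import sys
from h import *
C=np.array([.5525,.1702]);a=np.radians(-4.43);X=np.array([np.cos(a),np.sin(a)]);Y=np.array([-X[1],X[0]])
s=ctrl.get_state();M=R.from_quat(s["tcp_rot"]).as_matrix();P=np.array(s["eef_pos"])
d=P[:2]-C;print("t",s["time"],"case mm",(d@X*1e3).round(1),(d@Y*1e3).round(1),(P[2]*1e3).round(1),"F",np.round(s["contact_force"],1),"open",round(s["opening"],2),"q",np.round(s["qpos"],2))
if len(sys.argv)>3:
    x,y,z=[float(v)/1e3 for v in sys.argv[1:4]]
    t=np.r_[C+X*x+Y*y,z];yaw=np.degrees(np.arctan2(M[1,1],M[0,1]))
    print("shift",(M.T@(t-P)).round(4),"turn",round(yaw+4.43,2))
E
python3 -m inch '[[0.62,-0.04,-0.04,0,7],[0.62,-0.08,-0.08,0,14],[0.62,-0.11,-0.12,0,21],[0.62,-0.14,-0.15,0,28],[0.62,-0.165,-0.175,0,35]]' 20; python3 go.py -125 0 130
```

```text
time: 1.22
eef_pos: [0.3218, 0.435, 0.2314]
tcp_rot: [0.473, 0.881, 0.0, 0.0]
contact_force: [1.2, 0.5, 0.5]
opening: 0.381
finger_force: 0.0
t 1.2167 case mm -250.5 246.2 231.4 F [1.2 0.5 0.5] open 0.38 q [ 0.75 -0.01  1.91 -0.    1.24  0.16]
shift [-0.2712 -0.0528  0.1014] turn 38.0
```

```bash
python3 -m inch '[[0.62,-0.04,-0.01,0,7],[0.62,-0.08,-0.02,0,14],[0.62,-0.12,-0.025,0.02,21],[0.62,-0.16,-0.03,0.03,28],[0.62,-0.2,-0.04,0.03,35]]'; python3 -m inch '[[0.62,0,0,0,0],[0.62,0,0,0,0]]'; python3 go.py -125 0 130
```

```text
time: 1.63
eef_pos: [0.3984, 0.2488, 0.1994]
tcp_rot: [0.716, 0.698, -0.001, -0.001]
contact_force: [-0.2, -0.4, 0.4]
opening: 0.382
finger_force: 0.0
time: 1.8
eef_pos: [0.3999, 0.2489, 0.2014]
tcp_rot: [0.716, 0.698, 0.0, -0.0]
contact_force: [-0.7, 0.8, -0.4]
opening: 0.38
finger_force: 0.0
t 1.8 case mm -158.2 66.7 201.4 F [-0.7  0.8 -0.4] open 0.38 q [ 0.34 -0.15  2.09  0.    1.2   0.36]
shift [-0.0684  0.0296  0.0714] turn 3.04
```

```bash
python3 -m inch '[[0.62,-0.03,0.01,0,3],[0.62,-0.055,0.03,0,3],[0.62,-0.068,0.03,0.03,3],[0.62,-0.068,0.03,0.05,3],[0.62,-0.068,0.03,0.05,3]]'; python3 - <<'E'
from h import *
np.set_printoptions(precision=4,suppress=True)
c=cam("wrist");p=c[0];save(p,"w1.png")
for n in("walnut_lid_bar",):
    for d in ctrl.tip_of(n,p)[:2]+ctrl.spot_in(n,p)[:1]: print(d["score"],d["at"],pt(*c,d["at"]))
W=[]
E
python3 go.py -125 0 51
```

```text
time: 2.22
eef_pos: [0.4248, 0.1822, 0.1474]
tcp_rot: [0.732, 0.681, -0.003, -0.002]
contact_force: [-0.8, 0.2, -0.7]
opening: 0.38
finger_force: 0.0
0.67 [328.1, 205.7] [0.4304 0.1831 0.075 ]
0.65 [575.8, 17.2] [0.6066 0.3018 0.0594]
0.88 [494.8, 182.4] [0.5523 0.1954 0.082 ]
t 2.3667 case mm -125.1 3.5 152.5 F [-0.4  0.8  0.2] open 0.38 q [ 0.19 -0.1   2.15  0.    1.1   0.26]
shift [-0.0036 -0.      0.1015] turn 0.42
```

View pics/w1.png

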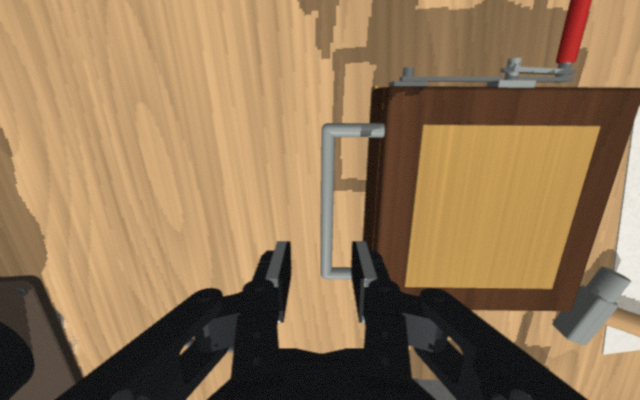

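The wrist view shows the bar vertical at column 328, between the fingers at columns 285 and 355, with the lid edge at column 370. The alignment is good, so I go down.

```bash
python3 -m inch '[[0.62,-0.003,0.001,0.03,0],[0.62,-0.003,0.001,0.06,0],[0.62,-0.003,0.001,0.09,0],[0.62,-0.003,0.001,0.1,0],[0.62,-0.003,0.001,0.1,0]]'; python3 -m inch '[[0.62,0,0,0,0],[1,0,0,0,0],[1,0,0,0,0],[1,0,0,0,0],[1,0,0,0,0]]' 25;python3 -m inch '[[1,0,0,0,0],[1,0,0,0,0],[1,0,0,0,0]]'; python3 go.py -125 0 51
```

```text
time: 2.78
eef_pos: [0.4271, 0.1796, 0.0501]
tcp_rot: [0.732, 0.682, -0.002, -0.001]
contact_force: [0.9, -0.5, -0.5]
opening: 0.381
finger_force: 0.0
time: 3.2
eef_pos: [0.4286, 0.1798, 0.0536]
tcp_rot: [0.732, 0.681, 0.0, -0.001]
contact_force: [-5.9, 1.4, 6.2]
opening: 0.105
finger_force: 24.5
time: 3.45
eef_pos: [0.4286, 0.1798, 0.0536]
tcp_rot: [0.732, 0.681, 0.0, -0.001]
contact_force: [-4.3, 1.9, 5.7]
opening: 0.1
finger_force: 24.5
t 3.45 case mm -124.3 0.0 53.6 F [-4.3  1.9  5.7] open 0.1 q [0.18 0.06 2.2  0.   0.88 0.25]
shift [-0.     -0.0007  0.0026] turn 0.27
```

Gripped. Now I lift along the arc.

```bash
python3 -m inch '[[1,0,0.001,-0.0126,0],[1,0,0.0027,-0.0251,0],[1,0,0.0052,-0.0374,0],[1,0,0.0084,-0.0496,0],[1,0,0.0123,-0.0616,0]]' 30; python3 -m inch '[[1,0,0.0081,-0.0194,0],[1,0,0.0182,-0.0379,0],[1,0,0.030,-0.0552,0],[1,0,0.030,-0.0552,0]]'; python3 go.py
```

```text
time: 3.87
eef_pos: [0.4399, 0.1789, 0.114]
tcp_rot: [0.732, 0.681, 0.0, -0.001]
contact_force: [-0.3, 2.5, -3.2]
opening: 0.102
finger_force: 29.1
time: 4.2
eef_pos: [0.4708, 0.1765, 0.1732]
tcp_rot: [0.732, 0.681, -0.001, -0.001]
contact_force: [-10.1, -0.7, 7.1]
opening: 0.104
finger_force: 30.0
t 4.2 case mm -81.9 -0.0 173.2 F [-10.1  -0.7   7.1] open 0.1 q [ 0.16 -0.04  2.05  0.    1.14  0.23]
```

```bash
python3 -m inch '[[1,0,0.012,-0.017,0],[1,0,0.027,-0.032,0],[1,0,0.043,-0.045,0],[1,0,0.061,-0.0563,0],[1,0,0.061,-0.0563,0]]'; python3 go.py
```

```text
time: 4.62
eef_pos: [0.534, 0.1715, 0.2308]
tcp_rot: [0.732, 0.681, 0.002, 0.001]
contact_force: [-5.9, -1.5, 9.8]
opening: 0.103
finger_force: 31.0
t 4.6167 case mm -18.6 -0.1 230.8 F [-5.9 -1.5  9.8] open 0.1 q [ 0.13  0.03  1.86 -0.    1.24  0.2 ]
```

```bash
python3 -m inch '[[1,0,0.009,-0.0055,0],[1,0,0.018,-0.0105,0],[1,0,0.028,-0.0145,0],[1,0,0.037,-0.018,0],[1,0,0.037,-0.018,0]]'; python3 -m inch '[[1,0,0.002,-0.001,0],[1,0,0.003,-0.0015,0],[1,0,0.003,-0.0015,0]]'; python3 go.py; python3 - <<'E'
from h import *
c=cam("scene");save(c[0],"s2.png")
for d in ctrl.tip_of("walnut_knee_bar",c[0])[:2]: print(d["score"],d["at"],pt(*c,d["at"]))
E
```

```text
time: 5.03
eef_pos: [0.5705, 0.1687, 0.247]
tcp_rot: [0.732, 0.681, 0.002, 0.002]
contact_force: [-0.4, -1.8, 7.1]
opening: 0.101
finger_force: 31.1
time: 5.28
eef_pos: [0.5712, 0.1686, 0.2472]
tcp_rot: [0.732, 0.681, 0.0, 0.0]
contact_force: [-5.2, -1.4, 5.9]
opening: 0.1
finger_force: 31.0
t 5.2833 case mm 18.8 -0.1 247.2 F [-5.2 -1.4  5.9] open 0.1 q [ 0.12  0.1   1.76 -0.    1.28  0.19]
0.56 [416.3, 142.6] [0.62250885 0.24044336 0.16839203]
```

View pics/s2.png

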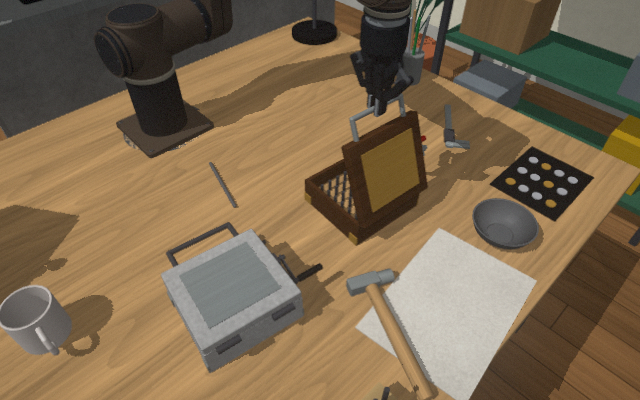

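The lid is up, with the bar at about (378,120) held in the gripper. The red bar is hidden behind the lid's edge near (422,140). I press a little further to be sure of the stop.

```bash
python3 -m inch '[[1,0,0.003,-0.001,0],[1,0,0.006,-0.002,0],[1,0,0.006,-0.002,0],[1,0,0.006,-0.002,0],[1,0,0.006,-0.002,0]]'; python3 go.py; python3 - <<'E'
from h import *
for n in("top","wrist"):
    c=cam(n);save(c[0],n+"3.png")
    for d in ctrl.tip_of("walnut_knee_bar",c[0])[:2]: print(n,d["score"],d["at"],pt(*c,d["at"]))
E
```

```text
time: 5.8
eef_pos: [0.5736, 0.1684, 0.248]
tcp_rot: [0.732, 0.681, -0.004, -0.003]
contact_force: [-13.5, -0.8, 8.3]
opening: 0.102
finger_force: 31.3
t 5.8 case mm 21.1 -0.2 248.0 F [-13.5  -0.8   8.3] open 0.1 q [0.12 0.11 1.75 0.   1.29 0.19]
wrist 0.56 [329.8, 23.9] [0.58994986 0.30466829 0.12008789]
```

View pics/top3.png

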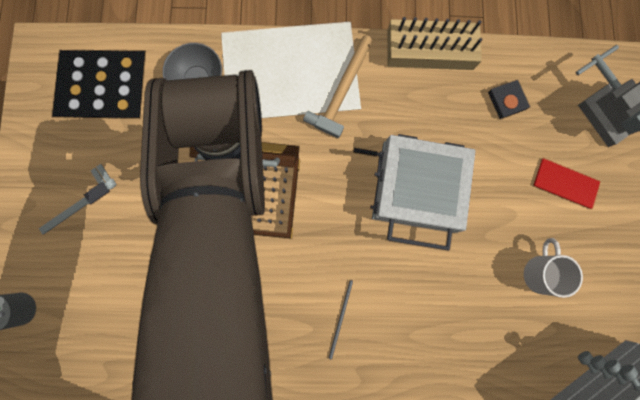

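The arm hides the case from the top. The wrist camera puts the knee bar at z ≈ 0.12, which fits locked, and the force shows a firm stop. I release gently, keeping the bar between the fingers, and watch.

```bash
python3 -m inch '[[1,0,-0.006,0.002,0],[1,0,-0.007,0.002,0],[0.8,0,-0.007,0.002,0],[0.6,0,-0.007,0.002,0],[0.5,0,-0.007,0.002,0]]'; python3 -m inch '[[0.5,0,0,0,0],[0.5,0,0,0,0],[0.5,0,0,0,0],[0.5,0,0,0,0]]'; python3 go.py; python3 - <<'E'
from h import *
for n in("wrist",):
    c=cam(n);save(c[0],n+"4.png")
    for q in("walnut_knee_bar","walnut_lid_bar"):
        for d in ctrl.tip_of(q,c[0])[:2]: print(q,d["score"],d["at"],pt(*c,d["at"]))
E
```

```text
time: 6.42
eef_pos: [0.5706, 0.169, 0.2443]
tcp_rot: [0.732, 0.681, 0.001, 0.0]
contact_force: [0.1, -0.8, 0.5]
opening: 0.471
finger_force: 0.0
time: 6.75
eef_pos: [0.5704, 0.1689, 0.2437]
tcp_rot: [0.732, 0.681, -0.0, -0.0]
contact_force: [0.0, -0.3, -0.0]
opening: 0.5
finger_force: 0.0
t 6.75 case mm 18.0 0.1 243.7 F [ 0.  -0.3 -0. ] open 0.5 q [0.12 0.1  1.77 0.   1.27 0.19]
walnut_knee_bar 0.56 [326.0, 25.0] [0.5846708  0.30272617 0.12586133]
walnut_lid_bar 0.82 [321.5, 267.5] [0.57151682 0.1726686  0.26342788]
```

View pics/wrist4.png

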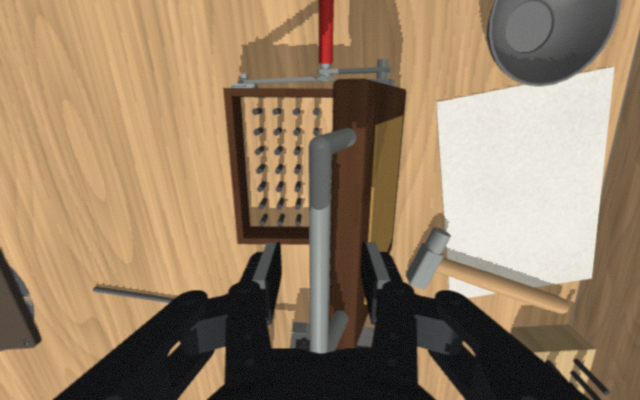

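The red bar lies at (326,30) and the stay is straight. The lid bar sits free midway between the open fingers, with zero force, so the stay alone is holding. I withdraw upward.

```bash
python3 -m inch '[[0.5,0,0,-0.02,0],[0.5,0,0,-0.05,0],[0.5,0,0,-0.07,0],[0.5,0,0,-0.07,0]]'; python3 -m inch '[[1,0.03,0,0,0],[1,0.06,0,0,0],[1,0.095,0,0,0],[1,0.125,0,0,0],[1,0.145,0,0,0]]'; python3 -m inch '[[1,0,0,0,0],[1,0,0,0,0],[1,0,0,0,0],[1,0,0,0,0],[1,0,0,0,0]]'; python3 go.py 18 145 132;python3 - <<'E'
from h import *
for n in("wrist",):
    c=cam(n);save(c[0],n+"5.png")
    for q in("walnut_knee_bar","walnut_lid_bar"):
        for d in ctrl.tip_of(q,c[0])[:2]: print(q,d["score"],d["at"],pt(*c,d["at"]))
E
```

```text
time: 7.23
eef_pos: [0.5726, 0.1692, 0.3203]
tcp_rot: [0.732, 0.681, 0.004, 0.003]
contact_force: [0.7, 0.2, 0.5]
opening: 0.496
finger_force: 0.0
time: 7.65
eef_pos: [0.5803, 0.316, 0.3127]
tcp_rot: [0.732, 0.682, -0.0, -0.001]
contact_force: [0.3, -0.4, 0.1]
opening: 0.0
finger_force: 0.0
time: 8.07
eef_pos: [0.581, 0.3124, 0.3139]
tcp_rot: [0.733, 0.681, -0.0, 0.0]
contact_force: [-0.1, -0.3, 0.1]
opening: 0.0
finger_force: 0.0
t 8.0667 case mm 17.4 144.0 313.9 F [-0.1 -0.3  0.1] open 0.0 q [ 0.34  0.2   1.53 -0.    1.41  0.41]
shift [0.0011 0.0006 0.1819] turn 0.21
walnut_knee_bar 0.61 [327.1, 178.2] [0.5882271  0.30446838 0.12462   ]
```

View pics/wrist5.png

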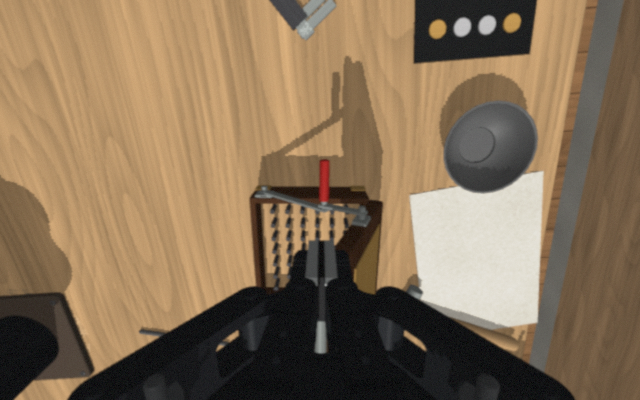

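The red bar is at (325,178) and the lid is still standing. Knee bar centre in the case frame is about (22–25, 137), top at z ≈ 0.125. I descend to just above it.

```bash
python3 -m inch '[[1,0.002,0.004,0.035,0],[1,0.002,0.004,0.075,0],[1,0.002,0.004,0.115,0],[1,0.002,0.004,0.15,0],[1,0.002,0.004,0.173,0]]'; python3 -m inch '[[1,0,0,0.002,0],[1,0,0,0.002,0]]'; python3 go.py 22 146 120
```

```text
time: 8.63
eef_pos: [0.583, 0.314, 0.1363]
tcp_rot: [0.732, 0.681, -0.003, -0.001]
contact_force: [-1.3, 0.4, -0.8]
opening: -0.003
finger_force: 0.0
time: 8.8
eef_pos: [0.5841, 0.3145, 0.1372]
tcp_rot: [0.732, 0.681, -0.002, -0.001]
contact_force: [0.1, -0.6, 1.1]
opening: 0.002
finger_force: 0.0
t 8.8 case mm 20.3 146.3 137.2 F [ 0.1 -0.6  1.1] open 0.0 q [ 0.34  0.35  1.68 -0.    1.12  0.41]
shift [-0.0003  0.0017  0.0172] turn 0.27
```

```bash
python3 -m inch '[[1,0,0.001,0.01,0],[1,0,0.006,0.018,0],[1,0,0.011,0.026,0],[1,0,0.017,0.034,0],[1,0,0.022,0.042,0]]'; python3 go.py; python3 -m inch '[[1,0,0.004,0.006,0],[1,0,0.004,0.006,0]]'; python3 go.py;  python3 -m inch '[[1,0,0,-0.02,0],[1,0.01,0,-0.05,0],[1,0.03,0,-0.09,0],[1,0.06,0,-0.13,0],[1,0.1,0,-0.15,0]]'; python3 - <<'E'
from h import *
c=cam("scene");save(c[0],"s6.png")
E
```

```text
time: 9.22
eef_pos: [0.6096, 0.3143, 0.0991]
tcp_rot: [0.732, 0.681, 0.003, 0.001]
contact_force: [0.0, 1.8, 7.8]
opening: -0.0
finger_force: 3.6
t 9.2167 case mm 45.8 148.1 99.1 F [0.  1.8 7.8] open -0.0 q [0.33 0.43 1.64 0.   1.06 0.4 ]
time: 9.38
eef_pos: [0.6131, 0.3136, 0.0911]
tcp_rot: [0.732, 0.681, 0.002, 0.001]
contact_force: [3.3, 0.5, 1.5]
opening: -0.003
finger_force: 1.1
t 9.3833 case mm 49.4 147.6 91.1 F [3.3 0.5 1.5] open -0.0 q [0.33 0.45 1.64 0.   1.05 0.4 ]
time: 9.8
eef_pos: [0.6183, 0.401, 0.2375]
tcp_rot: [0.733, 0.68, 0.001, 0.001]
contact_force: [1.8, 0.2, 0.8]
opening: 0.004
finger_force: 0.0
```

View pics/s6.png

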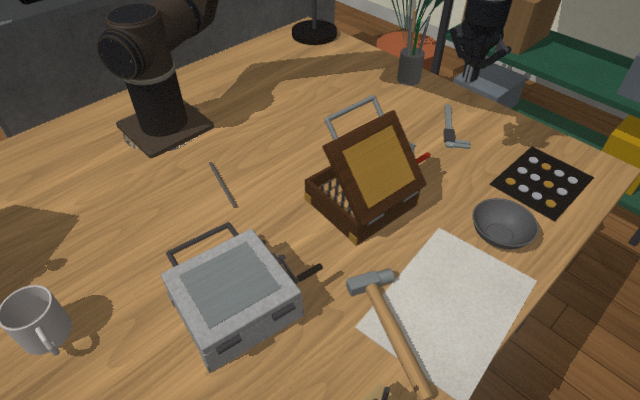

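The lid is sinking: its bar is now at (355,115), lower than before, with the red bar at (422,157) and the gripper clear. I move further out and wait.

```bash
for i in 1; do python3 -m inch '[[1,0.03,0,0,0],[1,0.05,0,0,0],[1,0.05,0,0,0],[1,0.05,0,0,0],[1,0.05,0,0,0]]'; for k in 1 2 3 4 5 6 7 8 9 10 11; do python3 -m inch '[[1,0,0,0,0],[1,0,0,0,0],[1,0,0,0,0],[1,0,0,0,0],[1,0,0,0,0]]' >/dev/null; done; done; python3 go.py; python3 - <<'E'
from h import *
c=cam("top");save(c[0],"t7.png")
for q in("walnut_knee_bar","walnut_lid_bar","walnut"):
    for d in ctrl.tip_of(q,c[0])[:1]: print(q,d["score"],d["at"],pt(*c,d["at"]))
E
```

```text
time: 10.27
eef_pos: [0.6204, 0.4508, 0.2321]
tcp_rot: [0.732, 0.681, -0.002, -0.0]
contact_force: [-0.2, -0.8, -0.2]
opening: 0.002
finger_force: 0.0
t 14.85 case mm 46.5 285.9 233.8 F [0.6 0.3 0.3] open -0.0 q [0.5  0.49 1.31 0.   1.34 0.57]
walnut_knee_bar 0.63 [190.8, 161.8] [0.61107771 0.29341028 0.05950235]
walnut_lid_bar 0.77 [242.6, 252.8] [0.42803647 0.17802779 0.07373146]
walnut 0.76 [251.6, 199.6] [0.53290614 0.16327719 0.08124975]
```

View pics/t7.png

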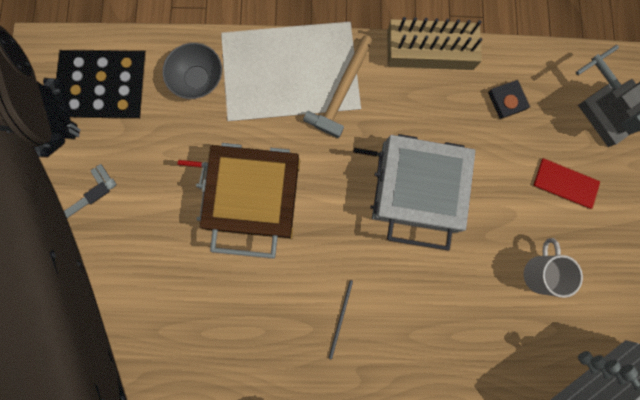

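The lid is shut: the lid bar at (243,253) is at z ≈ 0.074 and the knee bar at (190,163) at z ≈ 0.059, both as at the start. The robot is clear.

```bash
python3 -c "
from plant import ctrl
print(ctrl.sign_off())"
```

```text
the job is handed in; nothing more can be done
None
```

The lid was raised until the stay locked and held it alone, then the knee was broken with the red bar and the lid sank fully shut; the job was handed in at about 15 s with the robot clear.

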